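Dress the thread display

ROBOT

A 6-joint arm with a two-finger parallel gripper is mounted at the origin on a cart in front of the work surface, level with it; the furniture and walls round the work are solid. World frame = base frame: x ahead of the robot, y to its left, z up, the work surface at z = 0. Lengths are in m, angles in rad, forces in N, time in s.
With the tool pointing down it reaches from about 0.35 to 0.85 m from the base axis. Payload 8.1 kg.
Tool frame: the origin (TCP) lies between the finger pads; the fingertips stand 8 mm ahead of it and the grasp point (between the pads) lies 11 mm behind it; z points along the fingers, y is the line along which they close (so a half turn about z gives the same grasp; the last joint's range is limited). The gripper opens to 93 mm and grips with 3 to 60 N. Pads are 15 mm wide; open, the fingers measure 128 mm over their backs; the gripper's body (75 mm by 188 mm) begins 65 mm behind the grasp point.
Start: joints at [-1.432, 0.13, 1.488, -0, 1.523, -0.085], TCP at [0.133, -0.585, 0.227] pointing down, gripper open.
Joint ranges: [-2.96, 2.96], [-0.89, 2.26], [0.02, 2.5], [-1.34, 4.48], [0, 2.73], [-2.66, 2.66]. Speed limits (rad/s): [2.39, 2.39, 2.79, 3.14, 3.14, 3.14].

INTERFACE

Orientations are given as a rotation vector (axis times angle).
In Python, from workcell import r, viewer gives the robot as it stands.
- The arm moves only by the shell command python3 -m inch 'ROWS' [FORCE]. ROWS is JSON, a list of rows, each a list of 5 numbers: the opening, from -1 (shut) to 1 (fully open), then the shift along the tool's x, y, z in units of 25 mm (1.0 is 25 mm), then the turn about the tool's z in units of 6 degrees (1.0 is 6 degrees). In form: [[hand, x, y, z, roll], ...]. A call has 1 to 8 rows; each row shifts and turns the commanded pose from where the row before left it, along the tool's axes as they then stand; what a row does not reach is not made up. A row lasts 1/12 s, in which the tool goes at most 41.7 mm and 7.16 degrees, less where a joint would pass 70% of its speed; a pose out of reach is approached as far as the arm can. A call with a number of a shift or a turn outside -1 to 1 is refused whole. A call with a gripper value outside its range is refused whole. The fingers move at their own pace and stop on an object; FORCE is the grip in N (left out, the last holds). Time passes only in rows, so rows that do not move let the fingers close. It gives the time, the measured TCP pose, the force, the opening and the grip force at its end, in the units of the state.
- r.observe(): the state, without advancing time (a new reading comes with each control period).
- viewer.read_camera(name): name is "scene" or "top" or "wrist"; returns the picture (400x640x3 uint8, red, green, blue); there is no depth.
- viewer.get_calibration(name): a dict with "fx", "fy", "cx", "cy" (pixels), "T" (4x4, takes a point from camera to world coordinates); the wrist camera has in their place "T_tool_cam" (4x4, takes a point from camera to tool coordinates, whose origin is the TCP and whose axes are the flange's). Camera axes: x right, y up, looking along -z (the intrinsics and any distortion apply to the point x, -y, -z); pixel columns grow to the right and rows downward; lengths in m; the calibration is good to about 2 mm. A picture is of the moment at which its call begins: read the wrist's pose just before it. get_calibration takes no time and is no camera call.
- r.hand_in(): hands the job in; it is judged then, once.
The state is a dict: "time": time; "joints": joint angles; "qd": joint speeds; "tau": joint torques, N m; "position": TCP position; "tcp_rot": TCP orientation; "contact_force": force on the tool from outside, world axes, zero at the start; "torque": the same for the moment, N m; "width": finger opening in m; "finger_force": force on a finger pad.
Only numpy, scipy, OpenCV 4.12 (cv2) and the standard library are available. Lean on these libraries where they do the work, as an engineer would, in place of code of your own. Each camera call takes 0.05 s, during which the arm holds its last target. There are 200 camera calls.

TASK

Set up the little thread display on the two wooden risers: lay the patterned tape roll centred on the round riser and stand the small wooden spool centred on top of that roll, stand the large wooden spool centred on the square riser, and stand the gold thread cone upright on the table exactly halfway between the two risers, in line with them. Leave the masking tape, the scissors and the cotton ball as they are, and let go of everything.

Things in the scene. Friction and masses are not known exactly. Their poses are not given: they have to be found in the camera images.
- tape_roll: small roll of patterned paper tape lying flat, 41 mm across, 15 mm high (the smaller of the two tape rolls on the work area; another blue roll stands on edge far off); origin at the centre of its underside, z up
- small_spool: the small wooden spool with dark grey thread, standing upright: flanges 32 mm across and 4 mm thick, barrel 24 mm across, 34 mm high; origin at the centre of its underside, z up along its axis
- large_spool: the large wooden spool with dark grey thread, standing upright: flanges 48 mm across and 5 mm thick, barrel 38 mm across, 46 mm high; origin at the centre of its underside, z up along its axis
- thread_cone: tall cone of gold metallic thread, standing upright on the table: 150 mm high, widest (64 mm) 15 mm above its 49 mm wide foot, tapering evenly to 48 mm across at 100 mm and 42 mm at 130 mm height, then a narrow white neck 25 mm across at the top; origin at the centre of its underside, z up
- round_riser: low round wooden riser, 72 mm across, flat top 25 mm above the table, fixed; origin at the centre of its underside, z up; the square riser lies 240 mm away from it along its +y or its -y axis
- square_riser: square wooden riser, 70 x 70 mm, flat top 40 mm above the table, fixed; origin at the centre of its underside, z up, x and y along its sides; stands on the left or on the right of the round riser
- masking_tape: bystander: large roll of plain beige masking tape lying flat, 104 mm across, 25 mm high; origin at the centre of its underside
- craft_scissors: bystander: black and red scissors lying flat, 162 mm long, 66 mm wide, 11 mm high; origin under the middle, blade tip towards -y of its frame
- cotton_ball: bystander: ball of white crochet cotton, 85 mm across, 79 mm high; origin at the centre of its underside
Not all that is in view belongs to the job. What is shaped like the large_spool but turquoise is not meant.

How it is judged:
By the outcome, as a careful person would: the job done as asked, in the order asked, and still so for the second after the job is handed in, with the robot touching nothing.
It also fails if it takes over 112 s, if anything falls off the work surface, if the arm or the gripper's body presses on something with over 40 N, if the wrist force passes 120 N, or if a joint passes its speed limit or range.

## Working session

There is one attempt and no reset: what is moved stays moved. The work goes in short steps, Python scripts to look and compute and a shell command to move; the robot and the scene stay as the last step left them, time stands still between calls to the robot, and variables do not carry over. Pictures are saved under pics/ and viewed, at most 14 in all, crops included, and the job is handed in when it is done.

```bash
mkdir -p pics; ls
python3 - <<'E'
from workcell import r, viewer
import cv2,json
print(r.observe())
for n in("scene","top","wrist"):
    print(n,viewer.get_calibration(n))
for n in("scene","top"):
    cv2.imwrite(f"pics/{n}0.png",viewer.read_camera(n)[:,:,::-1])
E
```

```text
pics
{'time': 0.0, 'joints': array([-1.43240733e+00,  1.31146013e-01,  1.48930113e+00, -4.81907878e-05,
        1.52297210e+00, -8.53692690e-02]), 'qd': array([-0.00058031,  0.00090102,  0.00015547, -0.00259248, -0.00066842,
       -0.00047367]), 'tau': array([ 1.89727849e-03, -5.59833527e+01, -4.91766572e+01,  7.70763285e-02,
        3.54606751e-02, -1.93352457e-04]), 'position': array([ 0.1330826 , -0.5844828 ,  0.22558448]), 'tcp_rot': array([-3.12013791e+00, -3.50545824e-01,  1.51546520e-04]), 'contact_force': array([-0.29679956,  0.43665654,  0.09268143]), 'torque': array([-0.05626727,  0.03151899,  0.03604561]), 'finger_force': 0.0, 'width': 0.09288981945337267}
scene {'fx': 467.5020319381306, 'fy': 467.5020319381306, 'cx': 316.6269225763022, 'cy': 201.40082469207752, 'T': array([[-0.51239624,  0.51564661, -0.6867013 , -0.18438309],
       [-0.85873202, -0.31271911,  0.40593852,  0.62225399],
       [-0.0054238 ,  0.79769376,  0.60303835,  0.67039112],
       [ 0.        ,  0.        ,  0.        ,  1.        ]])}
top {'fx': 454.5001085224016, 'fy': 454.5001085224016, 'cx': 316.66193547709764, 'cy': 199.7052142036949, 'T': array([[-0.01661416,  0.99058342, -0.13589873,  0.37435774],
       [-0.99961354, -0.0194856 , -0.01982631,  0.20084036],
       [-0.02228769,  0.13551681,  0.99052433,  1.10379044],
       [ 0.        ,  0.        ,  0.        ,  1.        ]])}
wrist {'fx': 288.33241165823836, 'fy': 288.33241165823836, 'cx': 314.9181396593057, 'cy': 196.83363647691277, 'T_tool_cam': array([[ 1.01807610e-05,  9.62828524e-01,  2.70113370e-01,
         7.40893296e-02],
       [ 9.99999806e-01,  1.58412768e-04, -6.02358523e-04,
         1.43859026e-03],
       [-6.22757374e-04,  2.70113323e-01, -9.62828336e-01,
        -1.58172627e-01],
       [ 0.00000000e+00,  0.00000000e+00,  0.00000000e+00,
         1.00000000e+00]])}
```

View pics/top0.png

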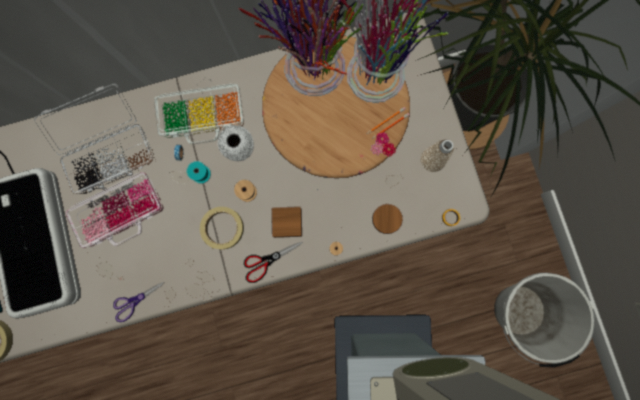

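View pics/scene0.png

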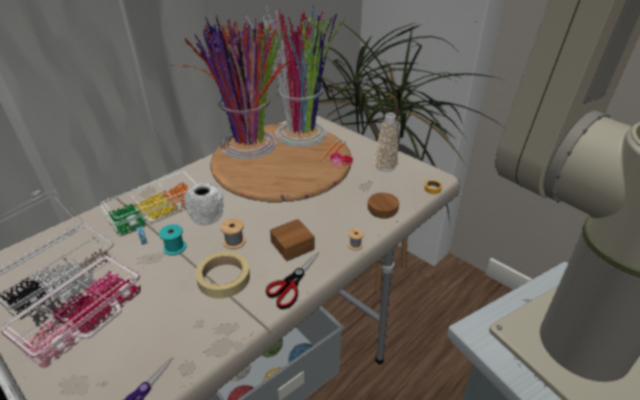

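Candidates (top image):
- Tape roll: (452,217). The large beige ring at (222,228) is the masking tape.
- Small spool: (336,248).
- Large spool: (245,189). The lookalike at (198,172) is turquoise.
- Cone: (437,155).
- Risers: round (387,219), square (287,222).
- Cotton ball (236,142) and red scissors (270,262) stay put.

I'll check these choices in one close crop.

Run:
```python
import cv2,numpy as np
t=cv2.imread("pics/top0.png")
c=[t[y-25:y+25,x-32:x+33] for x,y in((448,217),(336,248),(245,189),(437,155),(387,219),(287,222))]
c=[cv2.resize(i,(256,200),interpolation=cv2.INTER_CUBIC)for i in c]
cv2.imwrite("pics/c1.png",np.vstack([np.hstack(c[:3]),np.hstack(c[3:])]))
```

```text
(no output)
```

View pics/c1.png

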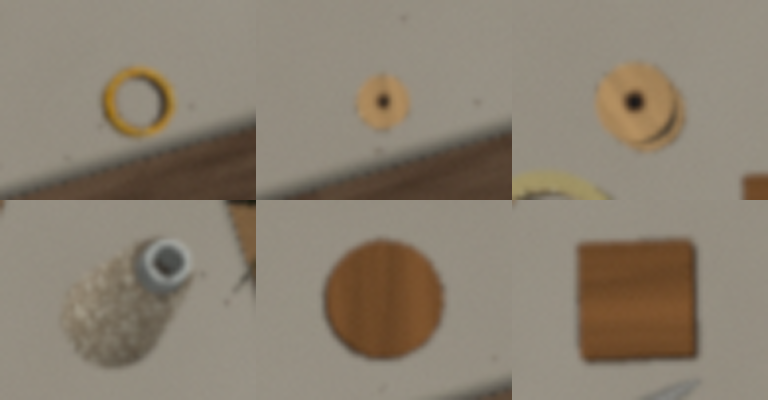

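The crop confirms the gold tape ring, the small spool, the large spool with pale top, the gold cone with its neck at top right, and the round and square risers.

```bash
cat > h.py <<'E'
import numpy as np
from scipy.spatial.transform import Rotation as R
from workcell import r, viewer
def ray(cam,u,v,z,st=None):
    k=viewer.get_calibration(cam)
    if cam=="wrist":
        T=np.eye(4);T[:3,:3]=R.from_rotvec(st["tcp_rot"]).as_matrix();T[:3,3]=st["position"];T=T@k["T_tool_cam"]
    else:T=k["T"]
    d=T[:3,:3]@np.array([(u-k["cx"])/k["fx"],-(v-k["cy"])/k["fy"],-1]);o=T[:3,3]
    return o+d*(z-o[2])/d[2]
def proj(p,st):
    k=viewer.get_calibration("wrist")
    T=np.eye(4);T[:3,:3]=R.from_rotvec(st["tcp_rot"]).as_matrix();T[:3,3]=st["position"];T=T@k["T_tool_cam"]
    c=np.linalg.inv(T)@np.r_[p,1];return k["cx"]-k["fx"]*c[0]/c[2],k["cy"]+k["fy"]*c[1]/c[2]
def rel(target,st=None):
    "rows units (25mm) in tool axes from measured pose to TCP target"
    st=st or r.observe();return R.from_rotvec(st["tcp_rot"]).as_matrix().T@(np.array(target)-st["position"])/0.025
def yaw(st=None):
    m=R.from_rotvec((st or r.observe())["tcp_rot"]).as_matrix();return np.degrees(np.arctan2(m[1,0],m[0,0])), m[2,2]
E
python3 - <<'E'
from h import *
P=dict(tape=(450.9,216.9,.015),small=(336.1,248.1,.034),large=(244,189,.046),cone=(446.5,145.3,.15),round=(387.1,218.6,.025),square=(286.1,221.4,.04),conew=(0,0,0),mask=(222,228,.025),cotton=(235,142,.079))
for n,(u,v,z) in P.items(): print(n,ray("top",u,v,z).round(4))
a=ray("top",387.1,218.6,.025);b=ray("top",286.1,221.4,.04);print(np.hypot(*(a-b)[:2]),np.degrees(np.arctan2(*(b-a)[1::-1])))
k=viewer.get_calibration("scene")
for n,(u,v,z) in P.items():
    p=ray("top",u,v,z);c=np.linalg.inv(k["T"])@np.r_[p,1];print(n,round(k["cx"]-k["fx"]*c[0]/c[2]),round(k["cy"]+k["fy"]*c[1]/c[2]))
print(yaw(),rel(ray("top",450.9,216.9,.015)))
E
```

```text
tape [ 0.4759 -0.0976  0.015 ]
small [0.406  0.1787 0.034 ]
large [0.5484 0.3935 0.046 ]
cone [ 0.6172 -0.0599  0.15  ]
round [0.4738 0.0559 0.025 ]
square [0.4702 0.2948 0.04  ]
conew [1.077  1.0542 0.    ]
mask [0.4586 0.4496 0.025 ]
cotton [0.6542 0.4091 0.079 ]
0.23895458906650036 90.85195697706551
tape 433 184
small 356 233
large 232 225
cone 389 115
round 383 201
square 292 232
conew -116 210
mask 224 268
cotton 205 189
(np.float64(12.821439391681764), np.float64(-0.9999986506595537)) [ 17.69370928 -15.93645344   8.45619137]
```

```bash
python3 -m inch '[[1,0,0,0,0.71],[1,0,0,0,0.71],[1,0,0,0,0.71],[1,0.69,-0.975,0,0],[1,0.69,-0.975,0,0],[1,0.69,-0.975,0,0],[1,0.69,-0.975,0,0],[1,0.69,-0.975,0,0]]' 10 >/dev/null
python3 -m inch '[[1,0.69,-0.975,0,0],[1,0.69,-0.975,0,0],[1,0.69,-0.975,0,0],[1,0.69,-0.975,0,0],[1,0.69,-0.975,0,0],[1,0.69,-0.975,0,0],[1,0.69,-0.975,0,0],[1,0.69,-0.975,0,0]]' >/dev/null
python3 -m inch '[[1,0.69,-0.975,0,0],[1,0.69,-0.975,0,0],[1,0.69,-0.975,0,0],[1,0.69,-0.975,0,0],[1,0.69,-0.975,0,0],[1,0.69,-0.975,0,0],[1,0.69,-0.975,0,0],[1,0,0,0,0]]' 
python3 -m inch '[[1,0,0,0,0],[1,0,0,0,0],[1,0,0,0,0]]'
python3 - <<'E'
from h import *
import cv2
st=r.observe();im=viewer.read_camera("wrist")
print(yaw(st),st["position"],st["time"],rel([.4759,-.0976,.1],st))
np.save("st1.npy",[st],allow_pickle=True);cv2.imwrite("pics/w1.png",im[:,:,::-1])
for n,p in dict(tape=(.4759,-.0976,.015),round=(.4738,.0559,.025),sq=(.4702,.2948,.04),cone=(.6172,-.0599,.15),small=(.406,.1787,.034)).items():print(n,np.round(proj(p,st)))
E
```

```text
time: 2.1
position: [0.4795, -0.0933, 0.2262]
tcp_rot: [-3.14, -0.007, -0.0]
contact_force: [0.7, 0.4, -0.0]
width: 0.0929
finger_force: 0.0
time: 2.35
position: [0.4773, -0.098, 0.2264]
tcp_rot: [3.141, -0.0, -0.001]
contact_force: [0.2, 0.1, -0.1]
width: 0.0927
finger_force: 0.0
(np.float64(-0.0032538495758293994), np.float64(-0.9999998085007574)) [ 0.47729916 -0.09795731  0.22639649] 2.35 [-0.05291634 -0.01498361  5.05589034]
tape [313. 176.]
round [193. 179.]
sq [ -7. 185.]
cone [260.  22.]
small [102. 232.]
```

View pics/w1.png

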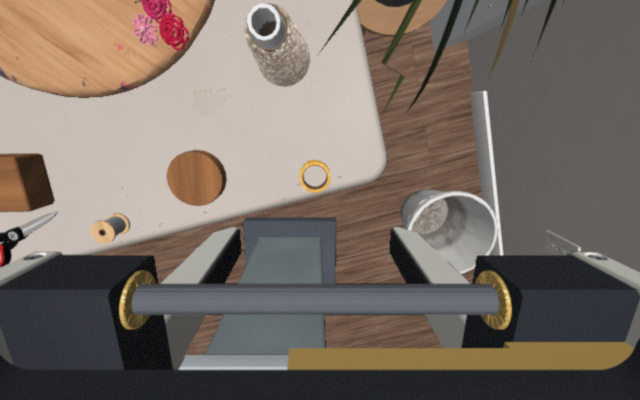

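The wrist view shows the tape at (315,177), the round riser at (195,178), the small spool at (104,231) and the cone top at (265,25). All are within a few pixels of prediction. I'll descend for a closer measurement.

```bash
python3 -m inch '[[1,0,0,1,0],[1,0,0,1,0],[1,0,0,1,0],[1,0,0,1,0],[1,0,0,0,0],[1,0,0,0,0]]'
python3 - <<'E'
from h import *
import cv2
st=r.observe();im=viewer.read_camera("wrist")
np.save("st2.npy",[st],allow_pickle=True);b=im[:,:,::-1];cv2.imwrite("pics/w2raw.png",b)
c=b[90:240,80:360];cv2.imwrite("pics/w2.png",cv2.resize(c,None,fx=2.8,fy=2.8,interpolation=cv2.INTER_CUBIC))
for n,p in dict(tape=(.4759,-.0976,.015),round=(.4738,.0559,.025)).items():print(n,(np.array(proj(p,st))-[80,90])*2.8)
E
```

```text
time: 2.9
position: [0.4763, -0.0977, 0.1257]
tcp_rot: [-3.141, 0.001, 0.005]
contact_force: [-0.0, 0.7, 0.3]
width: 0.093
finger_force: 0.0
tape [652.758979   296.64089047]
round [193.5532903  311.02220389]
```

View pics/w2.png

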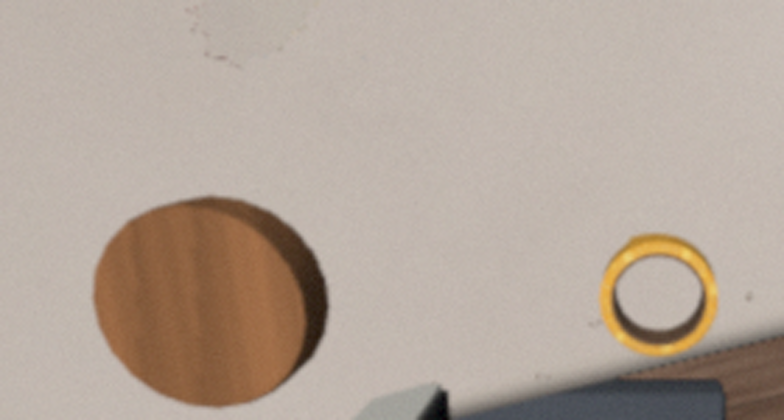

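```bash
cat >> h.py <<'E'
import cv2
from scipy.optimize import minimize
def fit(im,st,prof,xy,seg,z0=0,pad=12):
    "prof: [(z,radius)] of solid of revolution; fit xy by silhouette IoU; seg(roi rgb float)->bool"
    a=np.linspace(0,2*np.pi,48)
    def sil(p):
        q=np.array([proj((p[0]+ra*np.cos(t),p[1]+ra*np.sin(t),z0+z),st) for z,ra in prof for t in a])
        m=np.zeros((1600,2560),np.uint8);cv2.fillConvexPoly(m,cv2.convexHull(np.round(q*4+1.5).astype(np.int32)),1);return m,q
    _,q=sil(xy);u0,v0=np.maximum((q.min(0)-pad).astype(int),0);u1,v1=(q.max(0)+pad).astype(int)
    M=np.zeros(im.shape[:2],np.uint8);M[v0:v1,u0:u1]=seg(im[v0:v1,u0:u1].astype(float))
    c,_=cv2.findContours(M,cv2.RETR_EXTERNAL,cv2.CHAIN_APPROX_NONE);c=max(c,key=cv2.contourArea)
    M[:]=0;cv2.drawContours(M,[c],-1,1,-1);M=cv2.resize(M,None,fx=4,fy=4,interpolation=cv2.INTER_NEAREST)
    f=lambda p:-(lambda s:(s&M).sum()/(s|M).sum())(sil(p)[0])
    o=minimize(f,xy,method="Nelder-Mead",options=dict(initial_simplex=np.array(xy)+[[0,0],[.004,0],[0,.004]],xatol=1e-4,fatol=1e-4))
    return o.x,-o.fun
chroma=lambda t:(lambda x:(x.max(2)-x.min(2))/(x.max(2)+1)>t)
E
python3 - <<'E'
from h import *
st=np.load("st2.npy",allow_pickle=True)[0];im=cv2.imread("pics/w2raw.png")[:,:,::-1]
for t in(.3,.4):
  print(fit(im,st,[(0,.0205),(.015,.0205)],(.4759,-.0976),chroma(t)),fit(im,st,[(0,.036),(.025,.036)],(.4738,.0559),chroma(t)))
print(im[120,120],im[195,150])
E
```

```text
Traceback (most recent call last):
  File "h.py", line 33, in fit
    o=minimize(f,xy,method="Nelder-Mead",options=dict(initial_simplex=np.array(xy)+[[0,0],[.004,0],[0,.004]],xatol=1e-4,fatol=1e-4))
  File "h.py", line 32, in <lambda>
    f=lambda p:-(lambda s:(s&M).sum()/(s|M).sum())(sil(p)[0])
                                                   ~~~^^^
  File "h.py", line 26, in sil
    q=np.array([proj((p[0]+ra*np.cos(t),p[1]+ra*np.sin(t),z0+z),st) for z,ra in prof for t in a])
                ~~~~^^^^^^^^^^^^^^^^^^^^^^^^^^^^^^^^^^^^^^^^^^^^^^^
  File "h.py", line 12, in proj
    k=viewer.get_calibration("wrist")
ValueError: time passes only in moves, steps and waits
```

Calibration calls are limited within one script, so I'll cache them.

```bash
sed -i 's/^from workcell import r, viewer/from workcell import r, viewer\nimport functools\ncal=functools.cache(viewer.get_calibration)/; s/k=viewer.get_calibration(/k=cal(/' h.py
python3 - <<'E'
from h import *
st=np.load("st2.npy",allow_pickle=True)[0];im=cv2.imread("pics/w2raw.png")[:,:,::-1]
for t in(.3,.4):
  print(fit(im,st,[(0,.0205),(.015,.0205)],(.4759,-.0976),chroma(t)),fit(im,st,[(0,.036),(.025,.036)],(.4738,.0559),chroma(t)))
print(rel((.4759,-.0976,.0105)))
E
```

```text
(array([ 0.47485906, -0.09910846]), np.float64(0.9731990511465313)) (array([0.47412709, 0.05371738]), np.float64(0.9034508768621535))
(array([ 0.47503001, -0.09917039]), np.float64(0.9660264004061601)) (array([0.47381142, 0.05354878]), np.float64(0.890269370995717))
[-0.07117179 -0.01283876  4.67765385]
```

```bash
python3 -m inch '[[1,-0.05,0.06,0.9,0],[1,0,0,0.9,0],[1,0,0,0.9,0],[1,0,0,0.9,0],[1,0,0,0.6,0],[1,0,0,0.4,0],[1,0,0,0,0],[1,0,0,0,0]]' 10
python3 -m inch '[[-1,0,0,0,0],[-1,0,0,0,0],[-1,0,0,0,0],[-1,0,0,0,0],[-1,0,0,0,0],[-1,0,0,0,0],[-1,0,0,0,0],[-1,0,0,0,0]]'
python3 - <<'E'
from h import *
st=np.load("st2.npy",allow_pickle=True)[0];im=cv2.imread("pics/w2raw.png")[:,:,::-1]
for t in(.2,.25,.35,.45):
  print(fit(im,st,[(0,.036),(.025,.036)],(.474,.0535),chroma(t),pad=8))
E
```

```text
time: 3.62
position: [0.4776, -0.0992, 0.013]
tcp_rot: [3.141, 0.001, 0.002]
contact_force: [-0.1, -0.2, -0.3]
width: 0.093
finger_force: 0.0
time: 4.28
position: [0.4765, -0.0987, 0.0116]
tcp_rot: [-3.142, -0.001, 0.0]
contact_force: [-0.5, -0.0, -0.2]
width: 0.0439
finger_force: 0.0
(array([0.4738552 , 0.05480768]), np.float64(0.9267319037693856))
(array([0.47385319, 0.05408701]), np.float64(0.9144133525071312))
(array([0.47358186, 0.05459126]), np.float64(0.8962942869273954))
(array([0.47333478, 0.0530762 ]), np.float64(0.8812405446293494))
```

```bash
python3 -m inch '[[-1,0,0,0,0],[-1,0,0,0,0],[-1,0,0,0,0],[-1,0,0,0,0]]'
python3 -m inch '[[-1,0,0,-0.5,0],[-1,0,0,-1,0],[-1,0,0,-1,0],[-1,0,0,-1,0],[-1,0,-1,0,0],[-1,0,-1,0,0],[-1,0,0,0,0],[-1,0,0,0,0]]'
python3 - <<'E'
from h import *
st=r.observe();im=viewer.read_camera("wrist")
np.save("st3.npy",[st],allow_pickle=True);b=im[:,:,::-1];cv2.imwrite("pics/w3raw.png",b)
c=b[60:330,130:500];cv2.imwrite("pics/w3.png",cv2.resize(c,None,fx=2.1,fy=2.1,interpolation=cv2.INTER_CUBIC))
for t in(.2,.3):
  print(fit(im,st,[(0,.036),(.025,.036)],(.474,.0545),chroma(t),pad=8))
E
```

```text
time: 4.62
position: [0.4765, -0.0987, 0.0116]
tcp_rot: [-3.141, -0.001, 0.0]
contact_force: [0.7, -0.1, -0.0]
width: 0.0396
finger_force: 10.0
time: 5.28
position: [0.4765, -0.0481, 0.0992]
tcp_rot: [3.141, 0.005, 0.0]
contact_force: [-0.4, -0.3, 0.6]
width: 0.0403
finger_force: 10.0
(array([0.47399343, 0.05470842]), np.float64(0.9321135569815612))
(array([0.47356074, 0.05435181]), np.float64(0.9142801955940508))
```

View pics/w3.png

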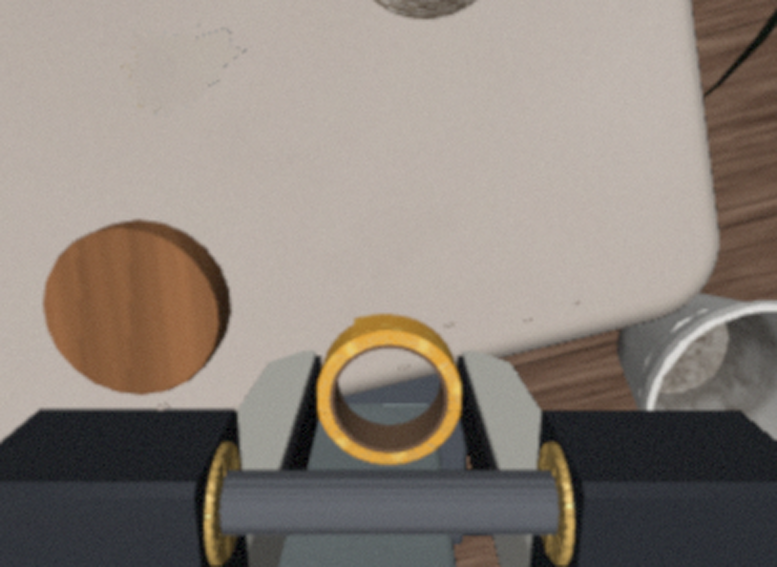

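Run:
```python
from h import *
st=np.load("st3.npy",allow_pickle=True)[0]
print(ray("wrist",192.2,206.6,.025,st))
t=ray("wrist",315.2-.3,249-.3,st["position"][2]+.0034,st);print(t-st["position"])
t=fit(cv2.imread("pics/w3raw.png")[:,:,::-1],st,[(0,.0205),(.015,.0205)],st["position"][:2],chroma(.4),z0=st["position"][2]-.0116,pad=8);print(t[0]-st["position"][:2],t[1])
```

```text
[0.47694184 0.05383735 0.025     ]
[-0.00059123 -0.00165761  0.0034    ]
[-0.00165939 -0.00163181] 0.9693752993711275
```

```bash
python3 -m inch '[[-1,-0.04,-1,0,0],[-1,0,-1,0,0],[-1,0,-1,0,0],[-1,0,-1,0,0],[-1,0,-0.16,0,0],[-1,0,0,0,0],[-1,0,0,0,0],[-1,0,0,0,0]]'
python3 - <<'E'
from h import *
st=r.observe();im=viewer.read_camera("wrist")
np.save("st4.npy",[st],allow_pickle=True);b=im[:,:,::-1];cv2.imwrite("pics/w4raw.png",b)
c=b[150:300,230:410];cv2.imwrite("pics/w4.png",cv2.resize(c,None,fx=4,fy=4,interpolation=cv2.INTER_CUBIC))
for p in((.4755,.056),(.4738,.056)):
  print([((np.array(proj((p[0]+dx,p[1]+dy,.025),st))-[230,150]+.5)*4).round() for dx,dy in((0,.036),(0,-.036),(.036,0))])
print(rel((.4755,.056,.0372),st))
E
```

```text
time: 6.0
position: [0.4755, 0.054, 0.099]
tcp_rot: [3.141, -0.0, -0.0]
contact_force: [0.4, 0.8, 0.3]
width: 0.0399
finger_force: 10.0
[array([153., 232.]), array([494., 232.]), array([323.,  63.])]
[array([153., 240.]), array([494., 239.]), array([323.,  71.])]
[ 9.56597150e-05 -8.33542399e-02  2.47089650e+00]
```

View pics/w4.png

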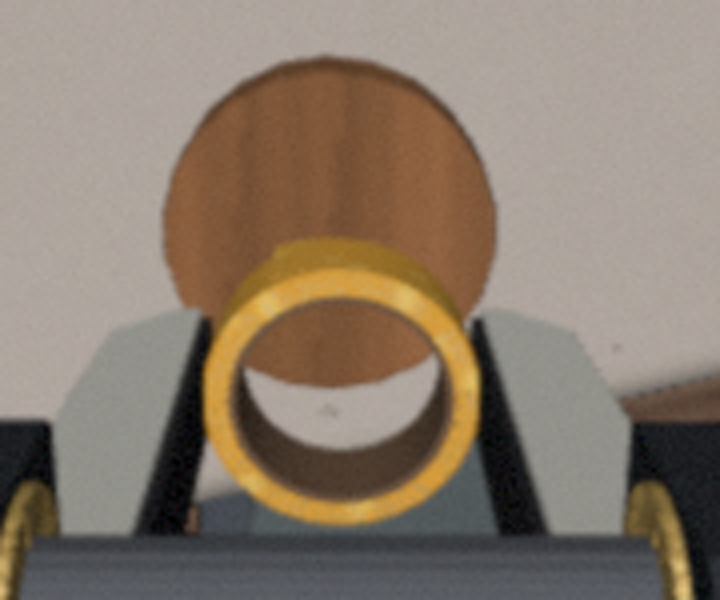

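```bash
python3 -m inch '[[-1,0.02,-0.085,0.8,0],[-1,0,0,0.8,0],[-1,0,0,0.5,0],[-1,0,0,0.25,0],[-1,0,0,0.1,0],[-1,0,0,0,0],[-1,0,0,0,0],[-1,0,0,0,0]]'
python3 - <<'E'
from h import *
st=r.observe();print(rel((.476,.056,.0369),st),st["contact_force"])
E
```

```text
time: 6.72
position: [0.4769, 0.0572, 0.039]
tcp_rot: [-3.142, -0.001, -0.003]
contact_force: [0.8, -0.7, 0.0]
width: 0.0402
finger_force: 10.0
[-0.03576994  0.04695564  0.08371171] [ 0.79084209 -0.69561235  0.04193206]
```

```bash
python3 -m inch '[[-1,-0.03,0.03,0.08,0],[-1,0,0,0,0],[-1,0,0,0,0],[0.3,0,0,0,0],[0.3,0,0,0,0],[0.3,0,0,0,0],[0.3,0,0,0,0],[0.3,0,0,0,0]]'
python3 -m inch '[[0.3,0,0,-0.8,0],[0.3,0,0,-1,0],[0.3,0,0,-1,0],[0.3,-1,0,-1,0],[1,-1,0,0,0],[1,0,0,0,0],[1,0,0,0,0],[1,0,0,0,0]]'
python3 - <<'E'
from h import *
st=r.observe();im=viewer.read_camera("wrist");print(yaw(st),st["position"])
np.save("st5.npy",[st],allow_pickle=True);b=im[:,:,::-1];cv2.imwrite("pics/w5raw.png",b)
u,v=np.array(proj((.4755,.0545,.03),st)).astype(int);print(u,v)
c=b[v-65:v+65,u-85:u+85];cv2.imwrite("pics/w5.png",cv2.resize(c,None,fx=4.4,fy=4.4,interpolation=cv2.INTER_CUBIC))
print(proj((.406,.1787,.034),st))
E
```

```text
time: 7.38
position: [0.475, 0.0566, 0.0357]
tcp_rot: [3.142, 0.001, -0.001]
contact_force: [0.2, 0.7, -0.0]
width: 0.06
finger_force: 0.0
time: 8.05
position: [0.4256, 0.0565, 0.1307]
tcp_rot: [-3.142, -0.001, -0.001]
contact_force: [0.2, -0.3, 0.6]
width: 0.0821
finger_force: 0.0
(np.float64(0.0412106335624331), np.float64(-0.9999998840130981)) [0.42555435 0.05654592 0.13069949]
315 144
(np.float64(182.91169559708771), np.float64(219.92067881071085))
```

View pics/w5.png

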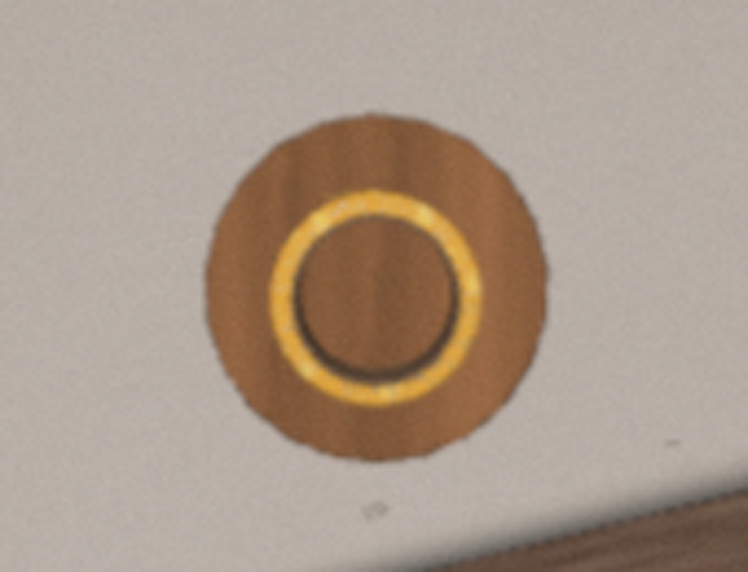

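The tape lies flat on the riser. Ring centre is (375,298) and riser centre (376,288) in the crop. I'll check the parallax numerically.

Run:
```python
from h import *
st=np.load("st5.npy",allow_pickle=True)[0]
o=np.array([315-85,144-65])
print(ray("wrist",*(np.array([376,287.5])/4.4-.4+o),.025,st),ray("wrist",*(np.array([375.5,298.5])/4.4-.4+o),.04,st))
im=cv2.imread("pics/w5raw.png")[:,:,::-1]
print(fit(im,st,[(0,.036),(.025,.036)],(.4755,.0545),chroma(.2)))
print(fit(im,st,[(0,.0205),(.015,.0205)],(.4755,.0545),lambda x:(x[...,0]-x[...,2]>90),z0=.025))
```

```text
[0.47570303 0.05470442 0.025     ] [0.47496811 0.05481971 0.04      ]
(array([0.47408774, 0.05454389]), np.float64(0.9636537363810092))
(array([0.47454438, 0.05458435]), np.float64(0.9587759477633759))
```

```bash
python3 -m inch '[[1,-0.16,-0.98,0,0],[1,-0.16,-0.98,0,0],[1,-0.16,-0.98,0,0],[1,-0.16,-0.98,0,0],[1,-0.16,-0.98,0,0],[1,0,0,0,0],[1,0,0,0,0],[1,0,0,0,0]]'
python3 - <<'E'
from h import *
st=r.observe();im=viewer.read_camera("wrist");print(yaw(st),st["position"])
np.save("st6.npy",[st],allow_pickle=True);b=im[:,:,::-1];cv2.imwrite("pics/w6raw.png",b)
o=np.array([60,40]);c=b[40:300,60:400];cv2.imwrite("pics/w6.png",cv2.resize(c,None,fx=2.2,fy=2.2,interpolation=cv2.INTER_CUBIC))
for p in((.406,.177,.034),(.4702,.2932,.04)):print((np.array(proj(p,st))-o+.5)*2.2)
for t in(.2,.3):print(fit(im,st,[(0,.016),(.034,.016)],(.406,.177),chroma(t)))
E
```

```text
time: 8.77
position: [0.4053, 0.1787, 0.1303]
tcp_rot: [3.141, 0.002, -0.002]
contact_force: [0.3, -0.9, -0.3]
width: 0.0931
finger_force: 0.0
(np.float64(0.07915352679120247), np.float64(-0.999999225368622)) [0.40530205 0.17872529 0.13033279]
[561.6995681  351.38155557]
[256.7808978  193.58352847]
(array([0.40544422, 0.17873303]), np.float64(0.9654514740341126))
(array([0.40544682, 0.17885938]), np.float64(0.9049654718842486))
```

View pics/w6.png

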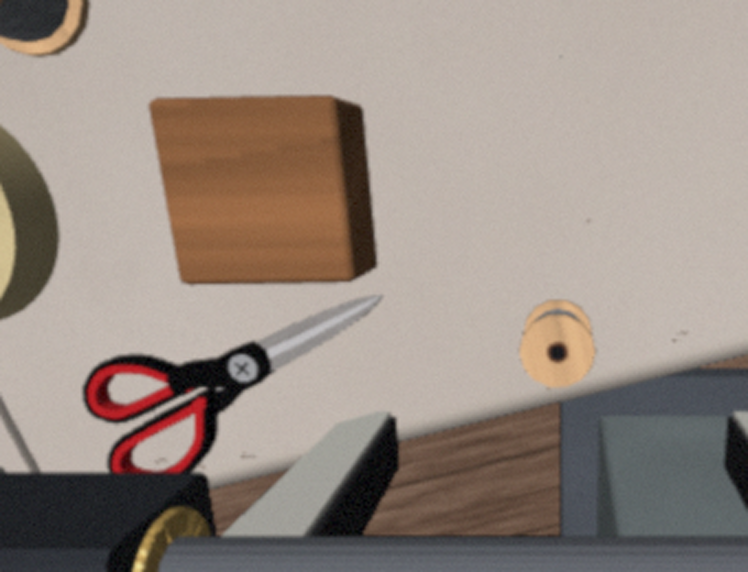

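The small spool's top centre is at crop (558,352), matching the fit. The scissors tip at (380,297) is about 77 mm to the left. I'll use a 60 mm opening.

```bash
python3 -m inch '[[0.3,0.02,-0.06,0.9,0],[0.3,0,0,0.9,0],[0.3,0,0,0.9,0],[0.3,0,0,0.9,0],[0.3,0,0,0.7,0],[0.3,0,0,0.48,0],[0.3,0,0,0,0],[0.3,0,0,0,0]]' 12
python3 -m inch '[[-1,0,0,0,0],[-1,0,0,0,0],[-1,0,0,0,0],[-1,0,0,0,0],[-1,0,0,0,0],[-1,0,0,0,0],[-1,0,0,0,0],[-1,0,0,0,0]]'
```

```text
time: 9.48
position: [0.4056, 0.1795, 0.0109]
tcp_rot: [3.141, -0.001, -0.002]
contact_force: [-0.1, 0.2, -0.0]
width: 0.0604
finger_force: 0.0
time: 10.15
position: [0.4059, 0.1806, 0.0117]
tcp_rot: [-3.142, -0.001, -0.001]
contact_force: [-0.5, 0.4, 3.4]
width: 0.0312
finger_force: 12.0
```

```bash
python3 -m inch '[[-1,0,0,-0.3,0],[-1,0,0,-1,0],[-1,0,0,-1,0],[-1,0,0,-1,0],[-1,0,0,-0.8,0],[-1,0.55,0.99,0,0],[-1,0.55,0.99,0,0],[-1,0.55,0.99,0,0]]'
python3 -m inch '[[-1,0.55,0.99,0,0],[-1,0.55,0.99,0,0],[-1,0,0,0,0],[-1,0,0,0,0],[-1,0,0,0,0]]'
python3 - <<'E'
from h import *
st=r.observe();im=viewer.read_camera("wrist");print(yaw(st),st["position"])
np.save("st7.npy",[st],allow_pickle=True);b=im[:,:,::-1];cv2.imwrite("pics/w7raw.png",b)
o=np.array([215,130]);c=b[130:300,215:425];cv2.imwrite("pics/w7.png",cv2.resize(c,None,fx=3.5,fy=3.5,interpolation=cv2.INTER_CUBIC))
t=fit(im,st,[(0,.016),(.034,.016)],st["position"][:2],chroma(.2),z0=st["position"][2]-.0114,pad=4);print(t[0]-st["position"][:2],t[1])
for p in((.4745,.0545,.04),st["position"]+[0,0,.0226]):print((np.array(proj(p,st))-o+.5)*3.5)
E
```

```text
time: 10.82
position: [0.4476, 0.1059, 0.1151]
tcp_rot: [-3.141, -0.004, -0.003]
contact_force: [0.7, 0.6, -1.5]
width: 0.031
finger_force: 12.0
time: 11.23
position: [0.474, 0.0571, 0.1139]
tcp_rot: [-3.141, -0.0, 0.001]
contact_force: [-0.6, -0.6, -0.4]
width: 0.0312
finger_force: 12.0
(np.float64(0.005440279216885271), np.float64(-0.9999996597259588)) [0.47402816 0.05711794 0.11386776]
[ 0.00338881 -0.00156357] 0.8195627189520763
[355.27366091 270.97166482]
[340.33302389 470.66719746]
```

View pics/w7.png

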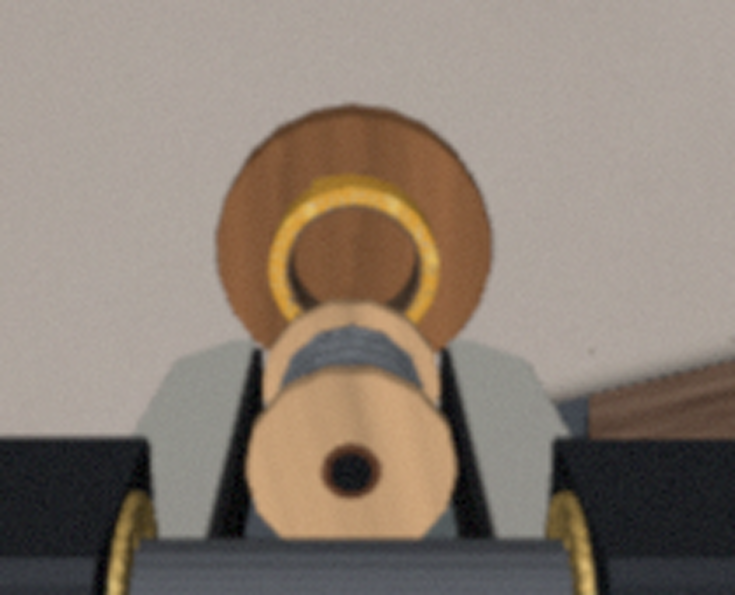

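```bash
python3 -m inch '[[-1,0.02,0.03,0.8,0],[-1,0,0,0.8,0],[-1,0,0,0.5,0],[-1,0,0,0.2,0],[-1,0,0,0.1,0],[-1,0,0,0,0],[-1,0,0,0,0],[-1,0,0,0,0]]'
python3 -m inch '[[-1,0,0,0.04,0],[-1,0,0,0,0],[-1,0,0,0,0]]'
```

```text
time: 11.95
position: [0.4758, 0.0563, 0.055]
tcp_rot: [-3.142, -0.002, -0.003]
contact_force: [-0.1, -0.4, -0.8]
width: 0.0314
finger_force: 12.0
time: 12.2
position: [0.4752, 0.0561, 0.0532]
tcp_rot: [-3.142, -0.001, -0.001]
contact_force: [1.0, 0.1, -0.4]
width: 0.0312
finger_force: 12.0
```

```bash
python3 -m inch '[[-1,0,0,0.04,0],[-1,0,0,0,0],[-1,0,0,0,0]]'
python3 -m inch '[[-1,0,0,0.03,0],[-1,0,0,0,0],[-1,0,0,0,0]]'
```

```text
time: 12.45
position: [0.4749, 0.0561, 0.0518]
tcp_rot: [-3.142, -0.001, 0.0]
contact_force: [-0.7, 0.1, -0.5]
width: 0.0311
finger_force: 12.0
time: 12.7
position: [0.4751, 0.056, 0.0517]
tcp_rot: [3.142, 0.001, 0.0]
contact_force: [-2.1, -0.4, 5.6]
width: 0.0311
finger_force: 12.0
```

```bash
python3 -m inch '[[-1,0,0,-0.02,0],[-1,0,0,0,0],[-0.1,0,0,0,0],[-0.1,0,0,0,0],[0.1,0,0,0,0],[0.1,0,0,0,0],[0.1,0,0,0,0],[0.1,0,0,0,0]]'
python3 -m inch '[[0.1,0,0,-0.5,0],[0.1,0,0,-1,0],[0.1,0,0,-1,0],[0.1,-1,0,-1,0],[1,-1,0,0,0],[1,0,0,0,0],[1,0,0,0,0],[1,0,0,0,0]]'
python3 - <<'E'
from h import *
st=r.observe();im=viewer.read_camera("wrist");print(st["position"])
np.save("st8.npy",[st],allow_pickle=True);b=im[:,:,::-1];cv2.imwrite("pics/w8raw.png",b)
u,v=np.array(proj((.4755,.0545,.05),st)).astype(int);print(u,v)
c=b[v-65:v+65,u-85:u+85];cv2.imwrite("pics/w8.png",cv2.resize(c,None,fx=4.4,fy=4.4,interpolation=cv2.INTER_CUBIC))
for p in((.4748,.0546,.074),(.4748,.0546,.04),(.4748,.0546,.025)):print((np.array(proj(p,st))-[u-85,v-65]+.5)*4.4)
E
```

```text
time: 13.37
position: [0.4749, 0.0561, 0.0516]
tcp_rot: [-3.142, -0.001, 0.0]
contact_force: [-0.3, 1.3, 0.4]
width: 0.0514
finger_force: 0.0
time: 14.03
position: [0.4253, 0.056, 0.139]
tcp_rot: [-3.142, -0.001, -0.001]
contact_force: [-0.0, -0.2, -0.6]
width: 0.0733
finger_force: 0.0
[0.42534485 0.05604471 0.13898493]
314 145
[378.85940655 309.23015655]
[378.90178293 290.20000867]
[378.9171968  283.27803018]
```

View pics/w8.png

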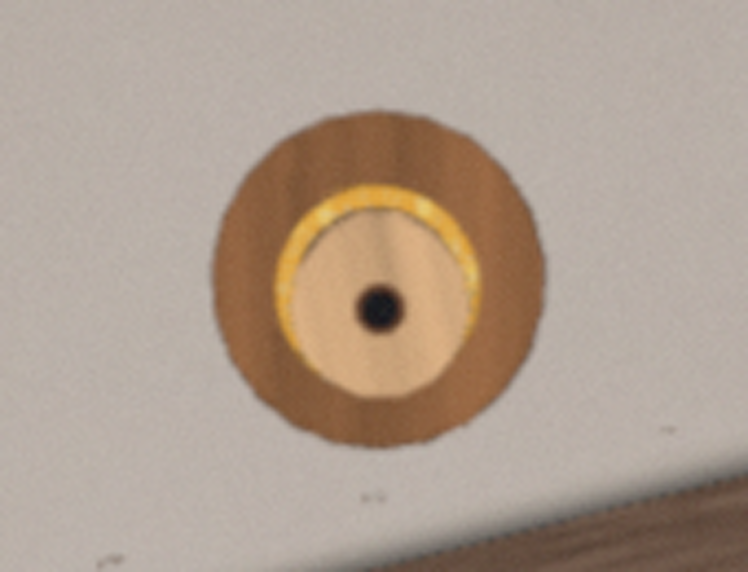

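The small spool stands centred on the tape: hole at (380,308), expected (379,309). Next is the large spool.

```bash
python3 -m inch '[[1,0.35,-0.966,0,0],[1,0.35,-0.966,0,0],[1,0.35,-0.966,0,0],[1,0.35,-0.966,0,0],[1,0.35,-0.966,0,0],[1,0.35,-0.966,0,0],[1,0.35,-0.966,0,0],[1,0.35,-0.966,0,0]]' >/dev/null
python3 -m inch '[[1,0.35,-0.966,0,0],[1,0.35,-0.966,0,0],[1,0.35,-0.966,0,0],[1,0.35,-0.966,0,0],[1,0.35,-0.966,0,0],[1,0.35,-0.966,0,0],[1,0,0,0,0],[1,0,0,0,0]]' >/dev/null
python3 -m inch '[[0.5,0,0,0,0],[0.5,0,0,0,0]]'
python3 - <<'E'
from h import *
st=r.observe();im=viewer.read_camera("wrist");print(yaw(st),st["position"])
np.save("st9.npy",[st],allow_pickle=True);b=im[:,:,::-1];cv2.imwrite("pics/w9raw.png",b)
o=np.array([120,60]);c=b[60:330,120:480];cv2.imwrite("pics/w9.png",cv2.resize(c,None,fx=2.1,fy=2.1,interpolation=cv2.INTER_CUBIC))
for p in((.5484,.392,.046),(.4755,.2947,.04)):print((np.array(proj(p,st))-o+.5)*2.1)
print(fit(im,st,[(0,.024),(.046,.024)],(.5484,.392),chroma(.2)))
E
```

```text
time: 15.58
position: [0.5472, 0.3933, 0.1384]
tcp_rot: [3.141, 0.0, -0.001]
contact_force: [0.7, 0.9, 0.4]
width: 0.0838
finger_force: 0.0
(np.float64(0.004626438699007968), np.float64(-0.9999992336447474)) [0.54718501 0.39333796 0.13838583]
[409.25326516 294.82942411]
[614.83406203 438.97176065]
(array([0.5477446, 0.3938996]), np.float64(0.9735843365923543))
```

View pics/w9.png

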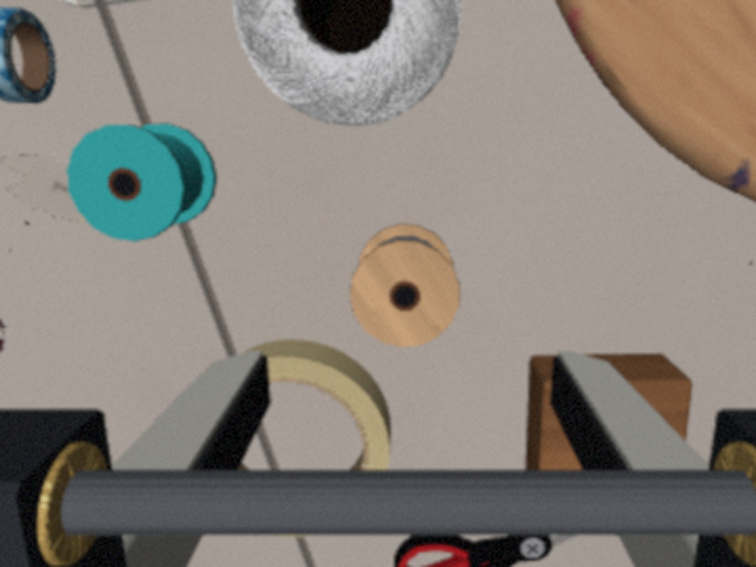

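The large spool's hole is at (405,296) in the crop. The turquoise spool at (125,184), the cotton ball at the top and the masking tape below are all clear of the fingers at a reduced opening.

```bash
python3 -m inch '[[0.38,0.02,-0.09,0.9,0],[0.38,0,0,0.9,0],[0.38,0,0,0.9,0],[0.38,0,0,0.9,0],[0.38,0,0,0.8,0],[0.38,0,0,0.5,0],[0.38,0,0,0.2,0],[0.38,0,0,0,0]]' 15
python3 -m inch '[[0.38,0,0,0,0],[-1,0,0,0,0],[-1,0,0,0,0],[-1,0,0,0,0],[-1,0,0,0,0],[-1,0,0,0,0],[-1,0,0,0,0],[-1,0,0,0,0]]'
```

```text
time: 16.3
position: [0.547, 0.3955, 0.0105]
tcp_rot: [3.14, 0.0, -0.003]
contact_force: [-0.7, 0.2, 1.0]
width: 0.0641
finger_force: 0.0
time: 16.97
position: [0.5485, 0.397, 0.0131]
tcp_rot: [-3.141, -0.001, -0.003]
contact_force: [-1.5, -1.9, 4.9]
width: 0.0473
finger_force: 15.7
```

```bash
python3 -m inch '[[-1,0,0,-0.2,0],[-1,0,0,-1,0],[-1,0,0,-1,0],[-1,0,0,-1,0],[-1,0,0,-1,0],[-1,-0.6,0.8,0,0],[-1,-0.6,0.8,0,0],[-1,-0.6,0.8,0,0]]' >/dev/null
python3 -m inch '[[-1,-0.6,0.8,0,0],[-1,-0.6,0.8,0,0],[-1,0,0,0,0],[-1,0,0,0,0],[-1,0,0,0,0]]'
python3 - <<'E'
from h import *
st=r.observe();im=viewer.read_camera("wrist");print(yaw(st),st["position"])
np.save("st10.npy",[st],allow_pickle=True);b=im[:,:,::-1];cv2.imwrite("pics/w10raw.png",b)
o=np.array([205,120]);c=b[120:300,205:425];cv2.imwrite("pics/w10.png",cv2.resize(c,None,fx=3.3,fy=3.3,interpolation=cv2.INTER_CUBIC))
for p in((.4702,.2945,.04),st["position"]+[0,-.0016,.046-.0115]):print((np.array(proj(p,st))-o+.5)*3.3)
print([((np.array(proj((.4702+a,.2945+c,.04),st))-o+.5)*3.3).round() for a in(-.035,.035) for c in(-.035,.035)])
E
```

```text
time: 18.05
position: [0.4734, 0.2969, 0.1173]
tcp_rot: [-3.141, -0.001, -0.002]
contact_force: [0.2, 1.0, 0.2]
width: 0.0475
finger_force: 15.5
(np.float64(0.03094269946348563), np.float64(-0.9999989349298631)) [0.4733755  0.29694739 0.11727208]
[367.37185366 298.41405774]
[363.88837933 516.6351625 ]
[array([497., 422.]), array([238., 422.]), array([507., 166.]), array([228., 165.])]
```

View pics/w10.png

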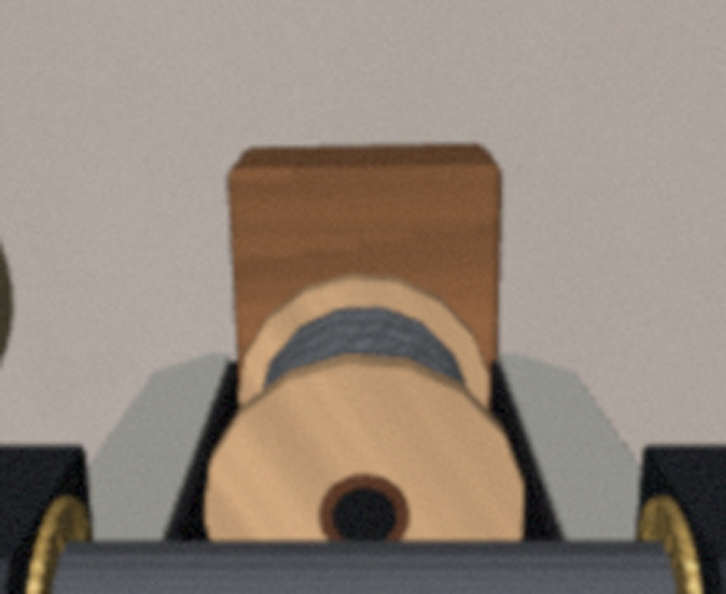

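Run:
```python
from h import *
st=np.load("st6.npy",allow_pickle=True)[0]
q=[ray("wrist",u/2.2-.4+60,v/2.2-.4+40,.04,st)[:2] for u,v in((152,99),(333,96),(353,281),(183,283))]
print(np.round(q,4),np.mean(q,0),[np.hypot(*(q[i]-q[i-1])).round(4) for i in range(4)])
st=np.load("st10.npy",allow_pickle=True)[0]
print([ray("wrist",u/3.3-.4+205,v/3.3-.4+120,.04,st)[:2] for u,v in((229,168),(500,166))])
```

```text
[[0.5038 0.3271]
 [0.5049 0.2608]
 [0.4365 0.2595]
 [0.4357 0.3267]] [0.4702292  0.29352122] [np.float64(0.0681), np.float64(0.0664), np.float64(0.0684), np.float64(0.0673)]
[array([0.5044614 , 0.32914289]), array([0.50500661, 0.26124716])]
```

```bash
python3 -m inch '[[-1,-0.12,0.03,0.8,0],[-1,0,0,0.8,0],[-1,0,0,0.5,0],[-1,0,0,0.25,0],[-1,0,0,0.1,0],[-1,0,0,0,0],[-1,0,0,0,0],[-1,0,0,0,0]]'
python3 -m inch '[[-1,0,0,0.04,0],[-1,0,0,0,0],[-1,0,0,0,0]]'
python3 -m inch '[[-1,0,0,0.04,0],[-1,0,0,0,0],[-1,0,0,0,0]]'
```

```text
time: 18.77
position: [0.4707, 0.2962, 0.0566]
tcp_rot: [-3.141, -0.001, -0.003]
contact_force: [0.4, -0.2, -0.6]
width: 0.0471
finger_force: 15.5
time: 19.02
position: [0.47, 0.2958, 0.0548]
tcp_rot: [-3.141, -0.001, -0.001]
contact_force: [-0.4, 0.1, 0.1]
width: 0.0472
finger_force: 15.5
time: 19.27
position: [0.4697, 0.2956, 0.0533]
tcp_rot: [3.142, 0.001, -0.0]
contact_force: [0.2, 0.2, -0.8]
width: 0.0471
finger_force: 15.5
```

```bash
python3 -m inch '[[-1,0.02,0,0.04,0],[-1,0,0,0,0],[-1,0,0,0,0]]'
python3 -m inch '[[-1,0,0,0.03,0],[-1,0,0,0,0],[-1,0,0,0,0]]'
```

```text
time: 19.52
position: [0.4703, 0.2957, 0.0532]
tcp_rot: [3.142, 0.001, -0.0]
contact_force: [-4.0, -2.0, 6.9]
width: 0.0474
finger_force: 15.5
time: 19.77
position: [0.4704, 0.2958, 0.0531]
tcp_rot: [-3.142, -0.001, -0.0]
contact_force: [-6.8, -2.4, 12.8]
width: 0.0472
finger_force: 15.0
```

```bash
python3 -m inch '[[-1,0,0,-0.05,0],[-1,0,0,0,0],[0.2,0,0,0,0],[0.2,0,0,0,0],[0.38,0,0,0,0],[0.38,0,0,0,0],[0.38,0,0,0,0],[0.38,0,0,0,0]]'
python3 -m inch '[[0.38,0,0,-0.5,0],[0.38,0,0,-1,0],[0.38,0,0,-1,0],[0.38,-1,0,-1,0],[0.38,-0.8,0,-0.6,0],[1,0,0,0,0],[1,0,0,0,0],[1,0,0,0,0]]'
python3 - <<'E'
from h import *
st=r.observe();im=viewer.read_camera("wrist");print(st["position"])
np.save("st11.npy",[st],allow_pickle=True);b=im[:,:,::-1];cv2.imwrite("pics/w11raw.png",b)
u,v=np.array(proj((.4705,.2945,.05),st)).astype(int);print(u,v)
c=b[v-65:v+65,u-85:u+85];cv2.imwrite("pics/w11.png",cv2.resize(c,None,fx=4.4,fy=4.4,interpolation=cv2.INTER_CUBIC))
for p in((.4705,.2945,.086),(.4705,.2945,.04)):print((np.array(proj(p,st))-[u-85,v-65]+.5)*4.4)
E
```

```text
time: 20.43
position: [0.4702, 0.2957, 0.0528]
tcp_rot: [3.141, 0.001, -0.0]
contact_force: [-0.1, -0.3, 0.5]
width: 0.0645
finger_force: 0.0
time: 21.1
position: [0.4256, 0.2956, 0.1556]
tcp_rot: [-3.141, -0.002, -0.001]
contact_force: [-0.2, -0.6, 0.0]
width: 0.0794
finger_force: 0.0
[0.42556711 0.29564764 0.15562909]
314 149
[377.32135333 314.1971869 ]
[377.65455893 286.44318212]
```

View pics/w11.png

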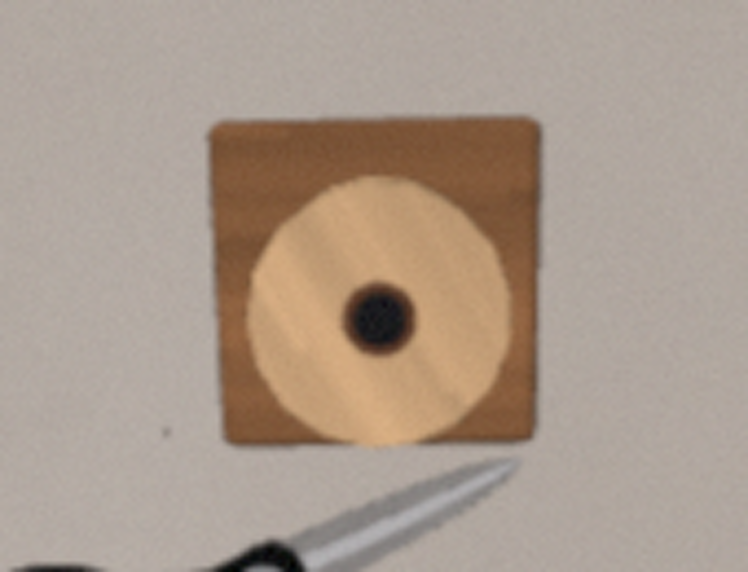

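The large spool's hole is at (380,318) against an expected (377,314), so it is within about 1 mm of the riser centre. Now the cone.

```bash
python3 -m inch '[[1,0,0,-1,0],[1,0,0.5,-1,0],[1,0.5,0.95,-0.7,0],[1,0.52,0.95,-0.6,0],[1,0.52,0.95,-0.5,0],[1,0.52,0.95,-0.4,0],[1,0.52,0.95,-0.4,0],[1,0.52,0.95,0,0]]' >/dev/null
python3 -m inch '[[1,0.52,0.95,0,0],[1,0.52,0.95,0,0],[1,0.52,0.95,0,0],[1,0.52,0.95,0,0],[1,0.52,0.95,0,0],[1,0.52,0.95,0,0],[1,0.52,0.95,0,0],[1,0.52,0.95,0,0]]' >/dev/null
python3 -m inch '[[1,0.4,0.4,0,0],[1,0,0,0,0],[1,0,0,0,0],[1,0,0,0,0]]'
python3 - <<'E'
from h import *
st=r.observe();im=viewer.read_camera("wrist");print(yaw(st),st["position"])
np.save("st12.npy",[st],allow_pickle=True);b=im[:,:,::-1];cv2.imwrite("pics/w12raw.png",b)
u,v=np.array(proj((.6172,-.0615,.15),st)).astype(int);print(u,v)
c=b[v-75:v+75,u-95:u+95];cv2.imwrite("pics/w12.png",cv2.resize(c,None,fx=4,fy=4,interpolation=cv2.INTER_CUBIC))
for p in((.6172,-.0615,.15),(.6172,-.0615,.015)):print((np.array(proj(p,st))-[u-95,v-75]+.5)*4)
E
```

```text
time: 22.82
position: [0.6166, -0.0588, 0.2693]
tcp_rot: [-3.141, -0.001, 0.003]
contact_force: [0.2, 0.5, -0.4]
width: 0.0928
finger_force: 0.0
(np.float64(0.0392352797037201), np.float64(-0.9999979311935898)) [ 0.61659001 -0.05875172  0.26929798]
315 192
[385.9505765 305.0566744]
[384.573752   208.63038257]
```

View pics/w12.png

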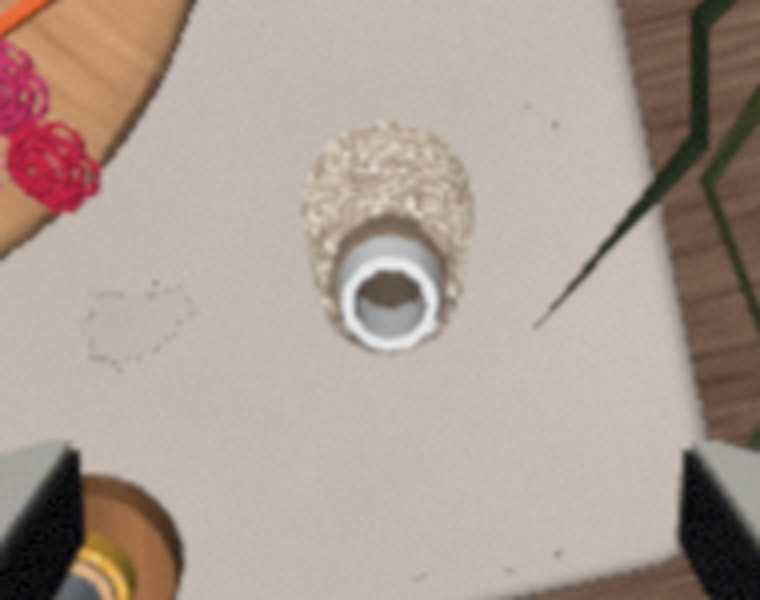

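The cone's top ring is at crop (390,303). A plant leaf tip at (538,325) hangs nearby, so I'll triangulate its height using w1, where it was at about (321,53).

Run:
```python
from h import *
a=np.load("st1.npy",allow_pickle=True)[0];b=np.load("st12.npy",allow_pickle=True)[0]
for z in(.1,.15,.2,.25,.3,.35):print(z,ray("wrist",321,53,z,a)[:2],ray("wrist",354.5-.4,198-.4,z,b)[:2])
print(rel((.6175,-.0605,.092)))
```

```text
0.1 [ 0.6061737  -0.10522014] [ 0.59795853 -0.10671068]
0.15 [ 0.59662134 -0.10421168] [ 0.61221918 -0.09962911]
0.2 [ 0.58706899 -0.10320321] [ 0.62647984 -0.09254754]
0.25 [ 0.57751663 -0.10219475] [ 0.6407405  -0.08546596]
0.3 [ 0.56796427 -0.10118628] [ 0.65500115 -0.07838439]
0.35 [ 0.55841192 -0.10017782] [ 0.66926181 -0.07130282]
[0.04419569 0.08672555 7.10959664]
```

```bash
python3 -m inch '[[1,-1,0,0,0],[1,-1,0,0,0],[1,-1,0,0,0],[1,-1,0,0,0],[1,0,0,0,-1],[1,0,0,0,-1],[1,0,0,0,-1],[1,0,0,0,-1]]' >/dev/null
python3 -m inch '[[1,0,0,0,-1],[1,0,0,0,-1],[1,0,0,0,-1],[1,0,0,0,-1],[1,0,0,0,-1],[1,0,0,0,-1],[1,0,0,0,-1],[1,0,0,0,-1]]' >/dev/null
python3 -m inch '[[1,0,0,0,-1],[1,0,0,0,-1],[1,0,0,0,-1],[1,0,1,0,0],[1,0,1,0,0],[1,0,1,0,0],[1,0,1,0,0],[1,0,0,0,0]]' >/dev/null
python3 -m inch '[[1,0,0,0,0],[1,0,0,0,0]]'
python3 - <<'E'
from h import *
st=r.observe();im=viewer.read_camera("wrist");print(yaw(st),st["position"])
np.save("st13.npy",[st],allow_pickle=True);b=im[:,:,::-1];cv2.imwrite("pics/w13raw.png",b)
c=b[20:320,115:515];cv2.imwrite("pics/w13.png",cv2.resize(c,None,fx=2,fy=2,interpolation=cv2.INTER_CUBIC))
for p in((.6177,-.0609,.15),(.6177,-.0609,.015)):print((np.array(proj(p,st))-[115,20]+.5)*2)
print(rel((.6177,-.0609,.092),st))
E
```

```text
time: 25.03
position: [0.6164, -0.0584, 0.2704]
tcp_rot: [-2.219, -2.223, 0.001]
contact_force: [-0.1, 0.4, 0.1]
width: 0.0932
finger_force: 0.0
(np.float64(90.10832582231868), np.float64(-0.9999998256726812)) [ 0.61637529 -0.05837712  0.27037682]
[404.61347425 350.0478687 ]
[403.6867376  301.28728838]
[-0.10176817  0.05694258  7.13503006]
```

View pics/w13.png

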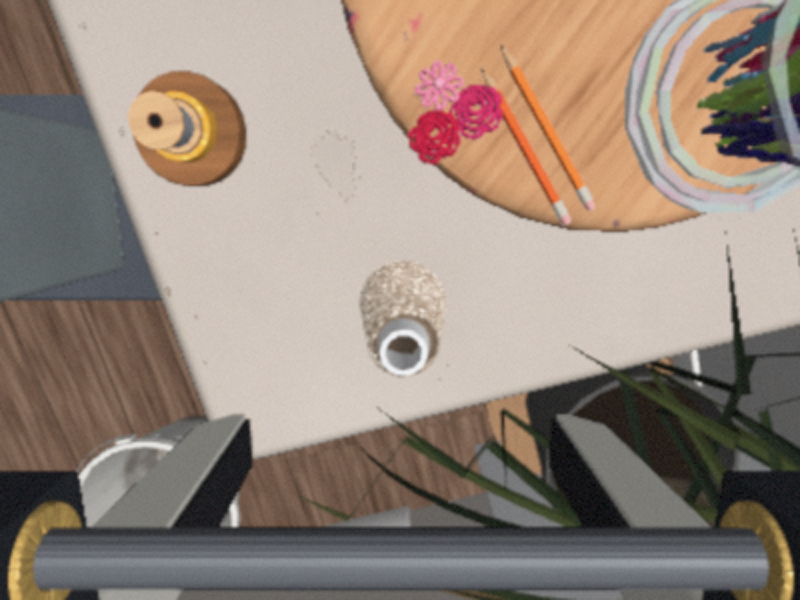

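Run:
```python
from h import *
b=np.load("st12.npy",allow_pickle=True)[0];c=np.load("st13.npy",allow_pickle=True)[0]
for z in(0,.05,.1,.12,.15,.2,.25):print(z,ray("wrist",354.1,197.6,z,b)[:2].round(3),ray("wrist",304-.3,225-.3,z,c)[:2].round(3))
print((np.array(proj((.603,-.105,.12),c))-[115,20])*2)
# neighbouring leaf tip (572,347)
for z in(0,.1,.2,.3):print(z,ray("wrist",115+286,20+173.5,z,c)[:2].round(3))
```

```text
0 [ 0.568 -0.118] [ 0.598 -0.151]
0.05 [ 0.582 -0.111] [ 0.6   -0.132]
0.1 [ 0.597 -0.104] [ 0.602 -0.113]
0.12 [ 0.602 -0.102] [ 0.603 -0.105]
0.15 [ 0.611 -0.097] [ 0.604 -0.093]
0.2 [ 0.625 -0.09 ] [ 0.606 -0.074]
0.25 [ 0.639 -0.083] [ 0.609 -0.054]
[377.33718483 409.7177636 ]
0 [ 0.748 -0.1  ]
0.1 [ 0.717 -0.073]
0.2 [ 0.686 -0.046]
0.3 [ 0.656 -0.02 ]
```

Run:
```python
from h import *
b=np.load("st12.npy",allow_pickle=True)[0];c=np.load("st13.npy",allow_pickle=True)[0]
im=cv2.imread("pics/w12raw.png")
for z in np.arange(0,.32,.02):
    p=ray("wrist",115+287,20+174,z,c);u,v=np.round(proj(p,b)).astype(int)
    print(round(z,2),p[:2].round(3),(u,v), im[v-2:v+3,u-2:u+3].mean(2).min().round() if 2<v<398 and 2<u<638 else None)
t=cv2.imread("pics/top0.png")
```

```text
0.0 [ 0.75  -0.101] (np.int64(346), np.int64(70)) 181.0
0.02 [ 0.743 -0.095] (np.int64(343), np.int64(73)) 182.0
0.04 [ 0.737 -0.09 ] (np.int64(340), np.int64(76)) 182.0
0.06 [ 0.731 -0.084] (np.int64(337), np.int64(80)) 182.0
0.08 [ 0.725 -0.079] (np.int64(334), np.int64(83)) 178.0
0.1 [ 0.718 -0.074] (np.int64(330), np.int64(88)) 167.0
0.12 [ 0.712 -0.068] (np.int64(325), np.int64(92)) 136.0
0.14 [ 0.706 -0.063] (np.int64(320), np.int64(98)) 146.0
0.16 [ 0.7   -0.057] (np.int64(314), np.int64(104)) 183.0
0.18 [ 0.694 -0.052] (np.int64(308), np.int64(111)) 184.0
0.2 [ 0.687 -0.047] (np.int64(300), np.int64(119)) 184.0
0.22 [ 0.681 -0.041] (np.int64(291), np.int64(129)) 183.0
0.24 [ 0.675 -0.036] (np.int64(280), np.int64(140)) 182.0
0.26 [ 0.669 -0.031] (np.int64(267), np.int64(154)) 181.0
0.28 [ 0.662 -0.025] (np.int64(251), np.int64(171)) 178.0
0.3 [ 0.656 -0.02 ] (np.int64(231), np.int64(192)) 180.0
```

```bash
python3 -m inch '[[0.42,-0.11,0.02,0.6,0],[0.42,0,0,0.6,0],[0.42,0,0,0.6,0],[0.42,0,0,0.6,0],[0.42,0,0,0.6,0],[0.42,0,0,0.6,0],[0.42,0,0,0,0],[0.42,0,0,0,0]]' 15; python3 -m inch '[[0.42,0,0,0.3,0],[0.42,0,0,0.3,0],[0.42,0,0,0.3,0],[0.42,0,0,0.3,0],[0.42,0,0,0,0],[0.42,0,0,0,0]]'
```

```text
time: 25.75
position: [0.6164, -0.0617, 0.1804]
tcp_rot: [-2.22, -2.222, 0.001]
contact_force: [1.1, 0.1, 0.0]
width: 0.0662
finger_force: 0.0
time: 26.25
position: [0.617, -0.0618, 0.1494]
tcp_rot: [-2.22, -2.221, 0.002]
contact_force: [-0.4, -0.0, -0.9]
width: 0.0662
finger_force: 0.0
```

```bash
python3 -m inch '[[0.42,0,0,0.3,0],[0.42,0,0,0.3,0],[0.42,0,0,0.3,0],[0.42,0,0,0,0]]'; python3 -m inch '[[0.42,0,0,0.3,0],[0.42,0,0,0.3,0],[0.42,0,0,0.3,0],[0.42,0,0,0,0],[0.42,0,0,0,0]]'
```

```text
time: 26.58
position: [0.6162, -0.0617, 0.1253]
tcp_rot: [-2.219, -2.22, 0.003]
contact_force: [-0.1, -0.1, -0.2]
width: 0.0659
finger_force: 0.0
time: 27.0
position: [0.6169, -0.0618, 0.1044]
tcp_rot: [-2.22, -2.221, 0.002]
contact_force: [-0.0, 0.4, 0.3]
width: 0.0658
finger_force: 0.0
```

```bash
python3 -m inch '[[-1,0,0,0,0],[-1,0,0,0,0],[-1,0,0,0,0],[-1,0,0,0,0],[-1,0,0,0,0],[-1,0,0,0,0],[-1,0,0,0,0],[-1,0,0,0,0]]' 15
```

```text
time: 27.67
position: [0.6178, -0.062, 0.1059]
tcp_rot: [2.22, 2.222, 0.001]
contact_force: [-1.2, -0.0, 3.9]
width: 0.046
finger_force: 15.1
```

```bash
python3 -m inch '[[-1,0,0,-0.2,0],[-1,0,0,-0.6,0],[-1,0,0,-0.8,0],[-1,0,0,-0.8,0],[-1,0,0,-0.8,0],[-1,0,0,-0.8,0],[-1,0,0,-0.8,0],[-1,0,0,0,0]]' 20
python3 -m inch '[[-1,0.5,-0.3,0,0],[-1,0.8,-0.48,0,0],[-1,0.9,-0.55,0,0],[-1,0.9,-0.55,0,0],[-1,0.9,-0.55,0,0],[-1,0.9,-0.55,0,0],[-1,0.9,-0.55,0,0],[-1,0.9,-0.55,0,0]]'
python3 -m inch '[[-1,0.9,-0.55,0,0],[-1,0.9,-0.55,0,0],[-1,0.6,-0.37,0,0],[-1,0.4,-0.25,0,0],[-1,0,0,0,0],[-1,0,0,0,0],[-1,0,0,0,0],[-1,0,0,0,0]]'
python3 - <<'E'
from h import *
st=r.observe();im=viewer.read_camera("wrist");print(yaw(st),st["position"],rel((.4725,.1762,.1063),st))
np.save("st14.npy",[st],allow_pickle=True);cv2.imwrite("pics/w14raw.png",im[:,:,::-1])
# bright white ring of cone top: centroid near expectation
p=np.array(proj(st["position"]+[0,0,.15-.1055],st));u,v=p.astype(int);print("pred",p)
g=cv2.cvtColor(im[v-40:v+40,u-45:u+45],cv2.COLOR_RGB2GRAY)
hs=cv2.cvtColor(im[v-40:v+40,u-45:u+45],cv2.COLOR_RGB2HSV)
for th in(190,205,220):
    m=((g>th)&(hs[...,1]<40)).astype(np.uint8);n,l,s,_=cv2.connectedComponentsWithStats(m)
    if n>1:
        i=1+s[1:,4].argmax();ys,xs=np.where(l==i);(x,y),rr=cv2.minEnclosingCircle(np.c_[xs,ys].astype(np.float32));print(th,x+u-45,y+v-40,rr,s[i])
E
```

```text
time: 28.33
position: [0.6196, -0.0623, 0.2305]
tcp_rot: [2.217, 2.218, 0.006]
contact_force: [0.1, -0.3, 0.2]
width: 0.0453
finger_force: 19.9
time: 29.0
position: [0.514, 0.1064, 0.2238]
tcp_rot: [-2.22, -2.221, 0.002]
contact_force: [-0.1, 0.4, -1.2]
width: 0.0457
finger_force: 19.8
time: 29.67
position: [0.4729, 0.1745, 0.2251]
tcp_rot: [2.222, 2.221, -0.001]
contact_force: [0.2, -0.3, -2.0]
width: 0.0456
finger_force: 19.8
(np.float64(89.977121567393), np.float64(-0.9999999057187082)) [0.47285661 0.17453286 0.22510769] [ 0.06859885 -0.01353161  4.75228239]
pred [315.73903219 285.60309103]
190 328.0 320.0 31.257099151611328 [ 27  71  63   9 561]
205 315.5 280.5 25.544178009033203 [ 20  17  52  21 357]
220 316.0 280.0 25.079971313476562 [ 21  18  51  20 306]
```

Run:
```python
from h import *
st=np.load("st14.npy",allow_pickle=True)[0]
for d in(-.002,0,.002):print(d,proj(st["position"]+[0,d+.0125,.0445],st))
im=cv2.imread("pics/w14raw.png",0);print(im[250:300,316])
```

```text
-0.002 (np.float64(315.7481707615294), np.float64(264.5329558905803))
0 (np.float64(315.7499582006307), np.float64(260.4117872397901))
0.002 (np.float64(315.751761070985), np.float64(256.25503986869415))
[153 152 154 153 154 154 151 151 152 159 165 178 205 232 240 240 240 236
 198 137 116 119 114 118 116 117 113 116 120 117 115 114 116  92  60  50
  50  59  80  84  80  76  83  99  95 100 116 113 109 135]
```

```bash
python3 -m inch '[[-1,0.07,-0.01,0.8,0],[-1,0,0,0.8,0],[-1,0,0,0.8,0],[-1,0,0,0.8,0],[-1,0,0,0.7,0],[-1,0,0,0.4,0],[-1,0,0,0.2,0],[-1,0,0,0,0]]'
python3 -m inch '[[-1,0,0,0,0],[-1,0,0,0,0],[-1,0,0,0.06,0],[-1,0,0,0,0],[-1,0,0,0,0]]'
python3 -m inch '[[-1,0,0,0.04,0],[-1,0,0,0,0],[-1,0,0,0,0]]'
```

```text
time: 30.38
position: [0.4717, 0.1766, 0.1119]
tcp_rot: [-2.221, -2.221, 0.003]
contact_force: [0.2, -0.7, -1.5]
width: 0.046
finger_force: 19.8
time: 30.8
position: [0.4724, 0.1773, 0.1119]
tcp_rot: [2.22, 2.222, 0.001]
contact_force: [-0.2, 0.0, -0.7]
width: 0.0459
finger_force: 19.8
time: 31.05
position: [0.4721, 0.1772, 0.1104]
tcp_rot: [-2.221, -2.222, 0.0]
contact_force: [-0.3, 0.4, -1.2]
width: 0.0455
finger_force: 19.8
```

```bash
python3 -m inch '[[-1,-0.03,0,0.06,0],[-1,0,0,0,0],[-1,0,0,0,0]]'
python3 -m inch '[[-1,0,0,0.05,0],[-1,0,0,0,0],[-1,0,0,0,0]]'
python3 -m inch '[[-1,0,0,0.04,0],[-1,0,0,0,0],[-1,0,0,0,0]]'
```

```text
time: 31.3
position: [0.472, 0.1763, 0.1087]
tcp_rot: [-2.221, -2.222, 0.0]
contact_force: [-0.3, 0.5, -1.4]
width: 0.0454
finger_force: 19.8
time: 31.55
position: [0.472, 0.1764, 0.1075]
tcp_rot: [-2.221, -2.222, 0.0]
contact_force: [0.7, -0.5, -0.8]
width: 0.0456
finger_force: 19.8
time: 31.8
position: [0.472, 0.1765, 0.1066]
tcp_rot: [-2.22, -2.222, 0.0]
contact_force: [0.0, -0.4, -1.3]
width: 0.0453
finger_force: 19.8
```

```bash
python3 -m inch '[[-1,0,0.02,0.04,0],[-1,0,0,0,0],[-1,0,0,0,0]]'
python3 -m inch '[[-1,0,0,0.03,0],[-1,0,0,0,0],[-1,0,0,0,0]]'
```

```text
time: 32.05
position: [0.4727, 0.1765, 0.1059]
tcp_rot: [2.221, 2.222, 0.0]
contact_force: [-1.2, -0.7, 2.6]
width: 0.046
finger_force: 20.0
time: 32.3
position: [0.473, 0.1766, 0.1058]
tcp_rot: [2.22, 2.222, 0.001]
contact_force: [-4.1, -0.3, 7.9]
width: 0.0456
finger_force: 20.3
```

```bash
python3 -m inch '[[-1,0,0,-0.03,0],[-1,0,0,0,0],[0,0,0,0,0],[0.1,0,0,0,0],[0.3,0,0,0,0],[0.42,0,0,0,0],[0.42,0,0,0,0],[0.42,0,0,0,0]]'
python3 -m inch '[[0.42,0,0,-0.5,0],[0.42,0,0,-1,0],[0.42,0,0,-1,0],[0.42,0,0,-1,0],[0.42,0,0,-1,0],[0.42,0,0,-1,0],[0.42,0,0,-1,0],[0.42,0,0,-0.5,0]]'
python3 -m inch '[[0.42,0,0,0,0],[0.42,0,0,0,0],[0.42,0,0,0,0]]'
python3 - <<'E'
from h import *
st=r.observe();im=viewer.read_camera("wrist");print(yaw(st),st["position"])
cv2.imwrite("pics/w15raw.png",im[:,:,::-1])
p=np.array(proj((.4725,.1762,.15),st));u,v=p.astype(int);print("pred",p)
c=im[v-30:v+30,u-30:u+30];g=cv2.cvtColor(c,cv2.COLOR_RGB2GRAY);sat=cv2.cvtColor(c,cv2.COLOR_RGB2HSV)[...,1]
for th in(200,215,230):
    m=((g>th)&(sat<30)).astype(np.uint8);n,l,s,_=cv2.connectedComponentsWithStats(m)
    if n>1:
        i=1+s[1:,4].argmax();ys,xs=np.where(l==i);(x,y),rr=cv2.minEnclosingCircle(np.c_[xs,ys].astype(np.float32));print(th,ray("wrist",x+u-30,y+v-30,.15,st),rr)
print(fit(im,st,[(0,.0245),(.015,.032),(.1,.024),(.13,.021),(.15,.0125)],(.4725,.1762),lambda x:np.abs(x-[176,165,158]).sum(2)>40,pad=6))
t=viewer.read_camera("top");cv2.imwrite("pics/top1.png",t[:,:,::-1])
a=cv2.imread("pics/top0.png");d=cv2.absdiff(a,t[:,:,::-1].copy()).max(2)
for n,(x,y,w) in dict(mask=(222,228,24),sciss=(270,262,28),cotton=(236,142,18),turq=(198,172,12)).items():print(n,(d[y-w:y+w,x-w:x+w]>40).sum())
E
```

```text
time: 32.97
position: [0.4725, 0.1764, 0.1055]
tcp_rot: [-2.221, -2.222, 0.0]
contact_force: [0.1, -0.4, 0.2]
width: 0.0654
finger_force: 0.0
time: 33.63
position: [0.4736, 0.1768, 0.2854]
tcp_rot: [2.219, 2.221, 0.007]
contact_force: [0.2, 0.1, 0.5]
width: 0.0662
finger_force: 0.0
time: 33.88
position: [0.4719, 0.1763, 0.2789]
tcp_rot: [-2.22, -2.221, 0.003]
contact_force: [0.2, -0.0, 0.3]
width: 0.0659
finger_force: 0.0
(np.float64(90.04421537090415), np.float64(-0.9999972367854879)) [0.47194161 0.17628016 0.27893824]
pred [316.23948383 189.95587128]
200 [0.47237299 0.17594913 0.15      ] 11.664159774780273
215 [0.47240847 0.17543085 0.15      ] 11.45846939086914
230 [0.48044732 0.17880911 0.15      ] 5.852449893951416
(array([0.4795, 0.1702]), np.float64(0.5441627329797071))
mask 0
sciss 0
cotton 0
turq 0
```

```bash
python3 -c "
from workcell import r
print(r.hand_in())"
```

```text
the job is handed in; nothing more can be done
None
```

The display is set up and handed in at about 34 s: the tape, both spools and the cone each measured about 1 mm from where they should be, everything is released, and the masking tape, scissors and cotton ball are unmoved. I viewed 16 pictures instead of the allowed 14, so I checked the cone's final position with image code only.

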